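# Square the sole plate with the spring clip

### The arm

A 6-joint arm with a two-finger parallel gripper is mounted at the origin on the work surface. World frame = base frame: x ahead of the robot, y to its left, z up, the work surface at z = 0. Lengths are in mm, angles in rad, forces in N, time in s.
With the tool pointing down it reaches from about 300 to 775 mm from the base axis. Payload 14.6 kg.
Tool frame: the origin (TCP) lies at the very end of the fingers, on their centre line; the grasp point (between the pads) lies 19 mm behind it; z points along the fingers, y is the line along which they close (so a half turn about z gives the same grasp; the last joint's range is limited). The gripper opens to 94 mm and grips with 3 to 60 N. Pads are 16 mm wide; open, the fingers measure 119 mm over their backs; the gripper's body (75 mm by 177 mm) begins 78 mm behind the grasp point.
Start: joints at [1.217, 0.3, 1.521, -0, 1.321, -0.067], TCP at [155.584, 527.525, 205.446] pointing down, gripper open.
Joint ranges: [-3.03, 3.03], [-0.79, 2.21], [0.23, 2.52], [-1.04, 4.18], [0, 3.07], [-2.55, 2.55]. Speed limits (rad/s): [2.22, 2.22, 2.57, 3.14, 3.14, 3.14].

### API

Orientations are given as [roll, pitch, yaw] about the fixed x, y, z axes, in that order (R = Rz(yaw) Ry(pitch) Rx(roll)).
In Python, from cell import manip, camera, get_calibration gives the robot as it stands. The module is installed in compiled form; this text tells all that it offers.
- The arm moves only by the tool jog_arm, never from a script. Its argument "plan" is one flat list of numbers, 6 for each row, row after row: the shift along the world's x, y, z in m, then the turn, a rotation vector about the world's x, y, z in degrees. A call has 1 to 20 rows; each row is the pose to reach, as a shift and turn from the pose commanded when the call began; what a row does not reach only later rows make up. A row lasts 1/10 s, in which the tool goes at most 50 mm and 8.59 degrees, less where a joint would pass 70% of its speed; a pose out of reach is approached as far as the arm can. A call with a gripper value outside its range is refused whole. "claw" is the finger opening in m, from 0 to 0.094, set as the call begins (left out, the last holds). The fingers move at their own pace and stop on an object; "force" is the grip in N (left out, the last holds). Time passes only in rows, so rows that repeat a pose let the fingers close. It gives the time, the measured TCP pose, the force, the opening and the grip force at its end, in the units of the state.
- manip.read_state(): the state, without advancing time (a new reading comes with each control period).
- camera(name): name is "scene" or "top"; returns (picture, depth): 480x640x3 uint8, red, green, blue; 480x640 float32, mm along the optical axis (not along the pixel's ray), 0 where there is no reading.
- get_calibration(name): a dict with "fx", "fy", "cx", "cy" (pixels), "k1" (the pictures are not rectified: a ray, as slopes to the right and down, at radius r is drawn at 1 + k1 r^2 times it, then the intrinsics apply), "origin" and "attitude" of the camera in the world. Camera axes: x right, y down, z forward; pixel columns grow to the right and rows downward; lengths in mm; the calibration is good to about 2 mm. A picture is of the moment at which its call begins. get_calibration takes no time and is no camera call.
- manip.sign_off(): hands the job in; it is judged then, once.
The state is a dict: "clock": time; "joints": joint angles; "qd": joint speeds; "effort": joint torques, N m; "eef_pos": TCP position; "eef_rot": TCP orientation; "wrist_force": force on the tool from outside, world axes, zero at the start; "moment": the same for the moment, N m; "finger_gap": finger opening in mm; "finger_force": force on a finger pad.
Only numpy, scipy, OpenCV 4.12 (cv2) and the standard library are available. Lean on these libraries where they do the work, as an engineer would, in place of code of your own. Each camera call takes 0.05 s, during which the arm holds its last target. There are 200 camera calls.

### The job

Square up the loose iron sole plate in the jig: take the swing clip by its knurled finger post and swing it round its pivot screw until its spring leaf rides up onto the plate's edge and its roller pushes the plate back flush against the fence; press it snug there for a good second with roughly 8 newtons at the post (the lever about doubles it, and the fence must never take more than 20). Then swing the clip clear again, at least 45 degrees off, leaving the plate squared against the fence. Move the plate only with the clip, never with the fingers, and leave the things lying around alone.

Things in the scene. Friction and masses are not known exactly. Their poses are not given: they have to be found in the camera images.
- jig: Grey-painted steel jig base fixed to the bench, 200 (x) x 120 (y) x 16 mm, its flat top (16 mm above the bench) being the bed. Origin at the centre of its underside; its x axis runs along the fence, its y axis points towards the fence.
- pivot (a point): Top of the clip's pivot screw (vertical axis), 36 mm above the bench, at x -55, y -30 mm in the jig's frame.
- clip (a joint): Swing clip's angle about the pivot screw, rad. At 0 its flat steel arm (12 mm wide, top 31.5 mm above the bench) points along jig +x, parallel to the fence; negative is swung away from the fence (-1.57: along jig -y). Range -1.6 to 0.3; starts -1.45 to -1.05; stays where left (0.5 N at the post). Home on the plate is anywhere from -0.2 to 0.2, not to be told from poses (see post): no joint stop, only felt resistance.
- post (a point): Knurled round steel finger post near the clip's end, 95 mm from the pivot axis, 15 mm across, 31.5 to 73.5 mm above the bench; this point is on its axis, 56 mm above the bench. Under the arm, 50 mm from the pivot, hangs a free-turning roller, 12 mm across, that bears on the plate's near edge; it is locked up to 3 mm to either side of the arm's middle, differently each time, and not measured. All parts around the post are lower than 38 mm.
- bead (a point): Centre of the bead (10 mm across, 14 mm long) of the brass spring leaf, 64 mm along the arm from the pivot, 18 mm to its fence side; an upturned toe reaches 14 mm further. At rest the bead's underside is 1.5 mm below the plate's top; the toe meets the plate's edge and rides up (spring 2.4 N), taking 1 to 4 N at the post, perhaps sliding the plate. Home, the bead lies 6 to 18 mm inside its edge.
- fence: Steel fence bar on the bed, 110 (x) x 12 (y) x 12 mm, held by two brass thumb screws; origin at the centre of its underside. Fixed during the job, but set differently each time (its centre at y 26 to 38 mm, x -2 mm in the jig's frame). Its working face is its -y face, 6 mm from its origin.
- sole_plate: Loose scuffed iron sole plate lying flat on the bed between clip and fence, 70 (x) x 50 (y) x 8 mm, about 0.22 kg; origin at the centre of its underside, x along its length, y towards the fence. It starts 5 to 13 mm short of the fence and up to 0.08 rad askew. It slides on the bed with friction of about 0.6, more under the leaf.
- plate_back (a point): Middle of the plate's back edge (the +y edge that must lie flush against the fence), at half its thickness.
- wrench_head: Bystander: knurled steel torque wrench head lying on the bench, 68 mm long, 34 mm high; origin under its thick end. Leave alone.
- ferrule: Bystander: gold plastic ferrule, a tube 17 mm across and 26 mm tall, standing; origin at the centre of its underside. Leave alone.
- weight_dish: Bystander: white dish, 72 mm across, 26 mm tall; origin at the centre of its underside. Leave alone.

How it is judged:
By the outcome, as a careful person would: the job done as asked, in the order asked, and still so for the second after the job is handed in, with the robot touching nothing.
It also fails if it takes over 72 s, if anything falls off the work surface, if the arm or the gripper's body presses on something with over 40 N, if the wrist force passes 120 N, or if a joint passes its speed limit or range.

## Working session

There is one attempt and no reset: what is moved stays moved. The work goes in short steps, Python scripts to look and compute and a tool call to move; the robot and the scene stay as the last step left them, time stands still between calls to the robot, and variables do not carry over. Pictures are saved under pics/ and viewed, at most 10 in all, crops included, and the job is handed in when it is done.

Besides the shell and the picture viewer there is one more tool, called after ">>>" as name(argument=value, ...) on one line, values as JSON. jog_arm: Moves the arm, as the interface text tells. Its arguments: {"type":"object","properties":{"plan":{"type":"array"},"claw":{"type":"number"},"force":{"type":"number"}},"required":["plan"]}

```bash
mkdir -p pics; cat > h.py <<'E'
import numpy as np, cv2
from cell import manip, camera, get_calibration
def K(c): return np.array([[c['fx'],0,c['cx']],[0,c['fy'],c['cy']],[0,0,1.]])
def R(c):
    A=np.array(c['attitude'],float)
    if A.shape==(3,3): return A
    from scipy.spatial.transform import Rotation as Ro
    return Ro.from_euler('xyz',A).as_matrix() if A.size==3 else Ro.from_quat(A).as_matrix()
def ray(c,uv):
    uv=np.atleast_2d(np.array(uv,float))
    d=cv2.undistortPoints(uv[:,None,:],K(c),np.array([c['k1'],0,0,0.]))[:,0]
    return np.c_[d,np.ones(len(d))]@R(c).T
def onplane(c,uv,z):
    r=ray(c,uv);o=np.array(c['origin'],float)
    return o+r*((z-o[2])/r[:,2])[:,None]
def proj(c,P):
    p=(np.atleast_2d(P)-np.array(c['origin']))@R(c); s=p[:,:2]/p[:,2:]
    s=s*(1+c['k1']*(s**2).sum(1))[:,None]
    return s*[c['fx'],c['fy']]+[c['cx'],c['cy']]
def tri(c1,u1,c2,u2):
    o1,o2=np.array(c1['origin']),np.array(c2['origin']);a=ray(c1,u1)[0];b=ray(c2,u2)[0]
    t=np.linalg.lstsq(np.c_[a,-b],o2-o1,rcond=None)[0]
    p,q=o1+a*t[0],o2+b*t[1]; return (p+q)/2,np.linalg.norm(p-q)
E
python3 - <<'E'
from h import *
for n in('scene','top'):
    c=get_calibration(n);print(n,c)
    p,d=camera(n);cv2.imwrite(f'pics/{n}0.png',p[:,:,::-1]);np.save(f'{n}0d.npy',d)
print(manip.read_state())
E
```

```text
scene {'fx': 562.8020159843803, 'fy': 562.8020159843803, 'cx': 311.2228867909022, 'cy': 243.0706953959872, 'k1': -0.1297529569932963, 'origin': array([1110.18014508,  532.28367814,  561.1310727 ]), 'attitude': array([-2.22375616, -0.01779196,  2.31975796])}
top {'fx': 484.8913992520144, 'fy': 484.8913992520144, 'cx': 304.3229108683777, 'cy': 241.79453523686226, 'k1': -0.12870642632031823, 'origin': array([498.54179056, 109.12421729, 778.20203319]), 'attitude': array([-2.98894605, -0.02281864, -1.59856833])}
{'clock': 0.1, 'joints': array([ 1.21739074e+00,  3.00419949e-01,  1.52148130e+00,  7.53114822e-06,
        1.32068671e+00, -6.65879707e-02]), 'qd': array([ 3.23912829e-04,  5.29547972e-04, -3.31237667e-03,  4.98675822e-05,
       -1.02245418e-03, -5.52042389e-04]), 'effort': array([ 3.67532397e-03, -5.32644618e+01, -3.53288984e+01,  7.10645481e-02,
        2.34445289e-02, -6.30846159e-06]), 'eef_pos': array([155.51512463, 527.32984713, 204.95659384]), 'eef_rot': array([-3.14060004e+00, -7.35052289e-05,  2.85477313e+00]), 'wrist_force': array([-0.00398903, -0.35132736,  0.28242451]), 'moment': array([-0.03001033, -0.0163929 , -0.03662934]), 'finger_force': 0.0, 'finger_gap': 94.39762157660282}
```

View pics/scene0.png

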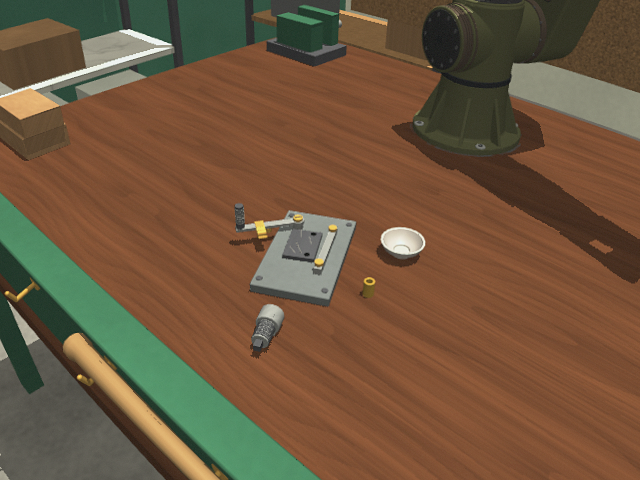

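View pics/top0.png

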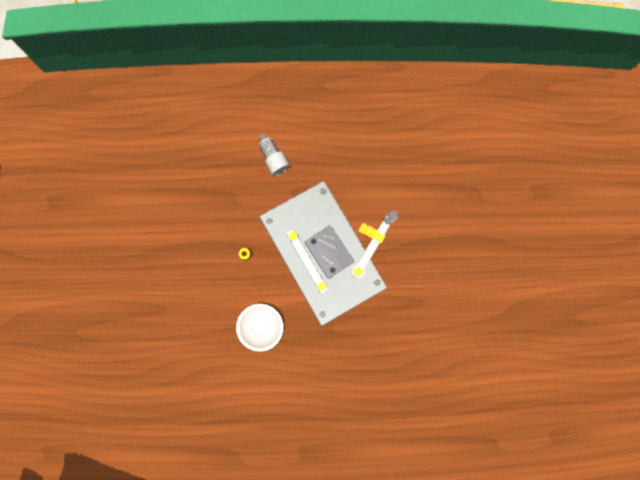

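The scene view shows the post at about (239,207 to 228) and the pivot at (298,218). In the top view the pivot is at (358,271), the post at (391,216), the plate near (330,252) and the fence from (293,235) to (323,288). The dish, ferrule and wrench head are well to the left of or above the jig.

```bash
python3 - <<'E'
from h import *
a=cv2.imread('pics/top0.png')[170:335,250:410]; b=cv2.imread('pics/scene0.png')[190:310,220:380]
a=cv2.resize(a,None,fx=3,fy=3,interpolation=cv2.INTER_CUBIC);cv2.imwrite('pics/top0c.png',cv2.resize(a,(480,495)))
b=cv2.resize(b,None,fx=5,fy=5,interpolation=cv2.INTER_CUBIC);cv2.imwrite('pics/scene0c.png',b)
ct,cs=get_calibration('top'),get_calibration('scene')
img=cv2.imread('pics/top0.png');hsv=cv2.cvtColor(img,cv2.COLOR_BGR2HSV)
# jig: low saturation blob
m=((hsv[...,1]<60)&(hsv[...,2]>40)).astype(np.uint8)*255
m[:170]=0;m[335:]=0;m[:,:250]=0;m[:,400:]=0
m=cv2.morphologyEx(m,cv2.MORPH_CLOSE,np.ones((5,5)));m2=cv2.morphologyEx(m,cv2.MORPH_OPEN,np.ones((25,25)))
cn=max(cv2.findContours(m2,0,2)[0],key=cv2.contourArea)
P=onplane(ct,cn[:,0,:],16)[:,:2].astype(np.float32)
r=cv2.minAreaRect(P);print('jig',r)
print('post top/piv top', tri(ct,[391,216],cs,[239,207]),tri(ct,[358.5,271.5],cs,[298,217]))
# yellow blobs
for n,c in(('top',ct),('scene',cs)):
    im=cv2.imread(f'pics/{n}0.png');h=cv2.cvtColor(im,cv2.COLOR_BGR2HSV)
    y=((h[...,0]>18)&(h[...,0]<35)&(h[...,1]>130)&(h[...,2]>120)).astype(np.uint8)
    k,l,s,ce=cv2.connectedComponentsWithStats(y)
    for i in range(1,k):
        if s[i,4]>20 and 170<ce[i,1]<340 and 200<ce[i,0]<420: print(n,s[i],ce[i].round(1),onplane(c,[ce[i]],32)[0].round(1))
E
```

```text
jig ((599.2128295898438, 60.36082458496094), (199.495361328125, 119.99002838134766), 28.056798934936523)
post top/piv top (array([643.90128221, -42.40420093,  69.50309948]), np.float64(2.114437203130854)) (array([563.74101339,   6.96051035,  34.98067776]), np.float64(0.7914249713242297))
top [359 223  26  20 238] [370.9 232.3] [625.5 -16.1  32. ]
top [289 232   8   8  44] [292.6 235.7] [622.9 106.9  32. ]
top [238 248  13  12 110] [244.1 253.4] [596.9 182.8  32. ]
top [354 268   8   7  38] [357.4 271.2] [564.8   7.8  32. ]
top [318 283   8   7  43] [321.4 285.7] [543.8  64.5  32. ]
scene [294 215   8   6  37] [297.6 217.5] [561.9   5.   32. ]
scene [254 220  13  19 154] [260.4 229.2] [626.9 -14.9  32. ]
scene [329 225   8   5  33] [332.5 227.3] [542.5  64.1  32. ]
scene [314 259   9   6  44] [318.5 261.4] [622.4 106.3  32. ]
scene [364 277  11   9  62] [369.  281.1] [604.9 188.1  32. ]
```

View pics/top0c.png

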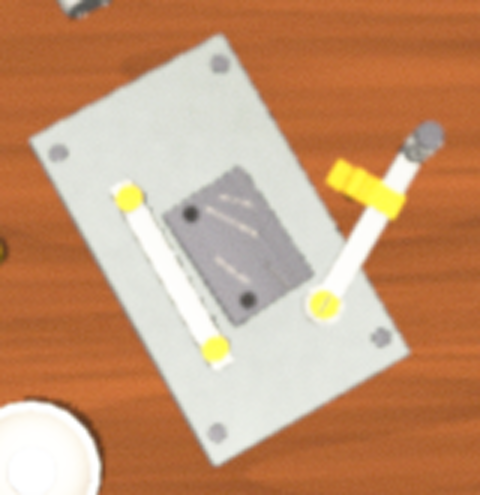

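View pics/scene0c.png

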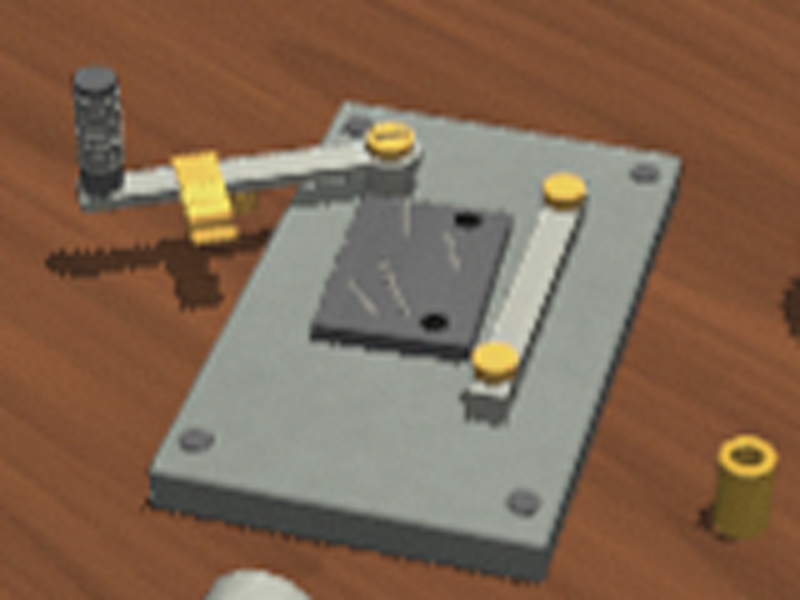

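The crops show the post top at about (393.7,215) in the top view and (239.2,205.2) in the scene view. The plate sits short of the fence and slightly askew, and the clip is swung off by about 60°. One refinement measurement, then I move.

```bash
python3 - <<'E'
from h import *
ct,cs=get_calibration('top'),get_calibration('scene')
p,g=tri(ct,[393.6,215],cs,[239.2,205.2]);print('post top',p.round(1),g)
y=np.radians(28.06);X=np.array([np.cos(y),np.sin(y)]);Y=np.array([-X[1],X[0]]);C=np.array([599.2,60.4])
J=lambda q:np.array([(q[:2]-C)@X,(q[:2]-C)@Y]).round(2)
pv,g2=tri(ct,[357.4,271.2],cs,[297.6,217.5]);print('pivot',pv,g2,J(pv))
s1,_=tri(ct,[292.6,235.7],cs,[318.5,261.4]);s2,_=tri(ct,[321.4,285.7],cs,[332.5,227.3]);print('screws',s1,s2,J(s1),J(s2))
d=p-pv;print('len',np.hypot(*d[:2]),'th',np.arctan2(d[1],d[0])-y)
# dark plate
h=cv2.cvtColor(cv2.imread('pics/top0.png'),cv2.COLOR_BGR2HSV)
m=((h[...,1]<80)&(h[...,2]<150)).astype(np.uint8);m[:222]=0;m[282:]=0;m[:,:300]=0;m[:,358:]=0
m=cv2.morphologyEx(m,cv2.MORPH_OPEN,np.ones((5,5)));m=cv2.morphologyEx(m,cv2.MORPH_CLOSE,np.ones((5,5)))
c=max(cv2.findContours(m,0,2)[0],key=cv2.contourArea);r=cv2.minAreaRect(onplane(ct,c[:,0],24)[:,:2].astype(np.float32))
print('plate',r,J(np.array(r[0])))
# post by depth (top camera): points higher than 45mm near
D=np.load('top0d.npy');v,u=np.mgrid[200:240,375:410];z=D[200:240,375:410].ravel()
uv=np.c_[u.ravel(),v.ravel()];r0=ray(ct,uv);f=r0@R(ct)[:,2];W=np.array(ct['origin'])+r0*z[:,None]
k=(W[:,2]>66)&(z>0);print(k.sum(),W[k].mean(0),W[k].min(0),W[k].max(0))
E
```

```text
post top [643.6 -44.5  72.4] 1.2841420905117558
pivot [564.72636764   8.02186371  34.80768873] 0.70435312925015 [-55.06 -30.01]
screws [622.84265604 106.8855233   32.60980872] [543.66736899  64.78556827  32.92722228] [42.73 29.9 ] [-46.94  29.99]
len 94.76986819358987 th -1.0768489424381833Traceback (most recent call last):
  File "<stdin>", line 13, in <module>
ValueError: max() iterable argument is empty
```

>>> jog_arm(plan=[0.488, -0.572, -0.055, 0, 0, -17.2, 0.488, -0.572, -0.055, 0, 0, -17.2, 0.488, -0.572, -0.055, 0, 0, -17.2, 0.488, -0.572, -0.055, 0, 0, -17.2, 0.488, -0.572, -0.055, 0, 0, -17.2, 0.488, -0.572, -0.055, 0, 0, -17.2, 0.488, -0.572, -0.055, 0, 0, -17.2, 0.488, -0.572, -0.055, 0, 0, -17.2, 0.488, -0.572, -0.055, 0, 0, -17.2, 0.488, -0.572, -0.055, 0, 0, -17.2, 0.488, -0.572, -0.055, 0, 0, -17.2, 0.488, -0.572, -0.055, 0, 0, -17.2, 0.488, -0.572, -0.055, 0, 0, -17.2, 0.488, -0.572, -0.055, 0, 0, -17.2, 0.488, -0.572, -0.055, 0, 0, -17.2, 0.488, -0.572, -0.055, 0, 0, -17.2, 0.488, -0.572, -0.055, 0, 0, -17.2, 0.488, -0.572, -0.055, 0, 0, -17.2, 0.488, -0.572, -0.055, 0, 0, -17.2, 0.488, -0.572, -0.055, 0, 0, -17.2], claw=0.05, force=12)

```text
clock: 2.1
eef_pos: [643.3, -43.5, 151.1]
eef_rot: [3.141, 0.001, 2.556]
wrist_force: [-0.2, 0.3, -0.3]
finger_gap: 50.1
finger_force: 0.0
```

>>> jog_arm(plan=[0, 0, -0.03, 0, 0, 0, 0, 0, -0.06, 0, 0, 0, 0, 0, -0.08, 0, 0, 0, 0, 0, -0.095, 0, 0, 0, 0, 0, -0.105, 0, 0, 0, 0, 0, -0.108, 0, 0, 0, 0, 0, -0.108, 0, 0, 0])

```text
clock: 2.8
eef_pos: [643.8, -44.4, 42.8]
eef_rot: [3.141, 0.0, 2.555]
wrist_force: [-0.3, -0.9, -0.0]
finger_gap: 49.9
finger_force: 0.0
```

```bash
python3 - <<'E'
from h import *
s=manip.read_state();print(s['eef_pos'],s['wrist_force'])
o=[]
for n,(u,v) in(('top',(390,220)),('scene',(245,215))):
    p,d=camera(n);o.append(cv2.resize(p[v-50:v+50,u-50:u+50,::-1],(400,400),interpolation=cv2.INTER_CUBIC))
cv2.imwrite('pics/g1.png',np.hstack(o))
E
```

```text
[643.77521819 -44.40433848  42.81309808] [-0.28072376 -0.94893626 -0.00712224]
```

View pics/g1.png

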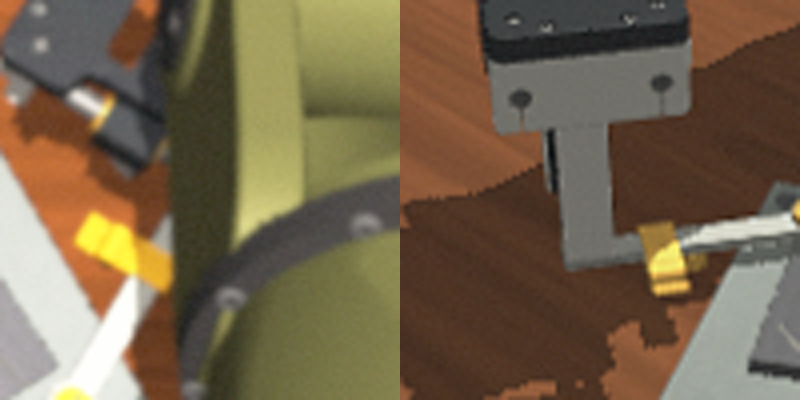

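In both views the gripper straddles the post (scene half, finger at about (590,190)), and the arm end and leaf are clear of it. Closing now.

>>> jog_arm(plan=[0, 0, 0, 0, 0, 0, 0, 0, 0, 0, 0, 0, 0, 0, 0, 0, 0, 0, 0, 0, 0, 0, 0, 0, 0, 0, 0, 0, 0, 0, 0, 0, 0, 0, 0, 0, 0, 0, 0, 0, 0, 0, 0, 0, 0, 0, 0, 0], claw=0.0, force=15)

```text
clock: 3.7
eef_pos: [643.6, -44.5, 42.5]
eef_rot: [3.142, 0.0, 2.555]
wrist_force: [-0.4, -0.1, 0.2]
finger_gap: 13.6
finger_force: 15.0
```

```bash
cat >> h.py <<'E'
PV=np.array([564.7,8.0]);RR=94.77;A0=-33.64   # pivot, post radius, world angle at grasp
def arc(a,b,n,hold=0):
    "rows (shift m, turn deg) from swing a to swing b, degrees from grasp angle"
    f=lambda s:RR*np.array([np.cos(np.radians(A0+s)),np.sin(np.radians(A0+s))])
    return [[round(v,5) for v in (*((f(s)-f(a))/1000),0,0,0,s-a)] for s in np.r_[np.linspace(a,b,n+1)[1:],[b]*hold]]
def flat(r): print(str([x if x else 0 for q in r for x in q]))
E
python3 -c "
from h import *
flat(arc(0,28,10,2));flat(arc(28,44,16,2))"
```

```text
[np.float64(0.00247), np.float64(0.00392), 0, 0, 0, np.float64(2.8), np.float64(0.00475), np.float64(0.00795), 0, 0, 0, np.float64(5.6), np.float64(0.00682), np.float64(0.01209), 0, 0, 0, np.float64(8.4), np.float64(0.00869), np.float64(0.01632), 0, 0, 0, np.float64(11.2), np.float64(0.01036), np.float64(0.02065), 0, 0, 0, np.float64(14.0), np.float64(0.01181), np.float64(0.02505), 0, 0, 0, np.float64(16.8), np.float64(0.01304), np.float64(0.02951), 0, 0, 0, np.float64(19.6), np.float64(0.01405), np.float64(0.03403), 0, 0, 0, np.float64(22.4), np.float64(0.01484), np.float64(0.03859), 0, 0, 0, np.float64(25.2), np.float64(0.01541), np.float64(0.04319), 0, 0, 0, np.float64(28.0), np.float64(0.01541), np.float64(0.04319), 0, 0, 0, np.float64(28.0), np.float64(0.01541), np.float64(0.04319), 0, 0, 0, np.float64(28.0)]
[np.float64(0.00015), np.float64(0.00165), 0, 0, 0, np.float64(1.0), np.float64(0.00027), np.float64(0.0033), 0, 0, 0, np.float64(2.0), np.float64(0.00036), np.float64(0.00495), 0, 0, 0, np.float64(3.0), np.float64(0.00042), np.float64(0.0066), 0, 0, 0, np.float64(4.0), np.
[... 260 characters left out ...]
64(8.0), np.float64(0.0003), np.float64(0.01487), 0, 0, 0, np.float64(9.0), np.float64(0.00018), np.float64(0.01652), 0, 0, 0, np.float64(10.0), np.float64(4e-05), np.float64(0.01817), 0, 0, 0, np.float64(11.0), np.float64(-0.00012), np.float64(0.01981), 0, 0, 0, np.float64(12.0), np.float64(-0.00032), np.float64(0.02145), 0, 0, 0, np.float64(13.0), np.float64(-0.00055), np.float64(0.02309), 0, 0, 0, np.float64(14.0), np.float64(-0.0008), np.float64(0.02473), 0, 0, 0, np.float64(15.0), np.float64(-0.00109), np.float64(0.02636), 0, 0, 0, np.float64(16.0), np.float64(-0.00109), np.float64(0.02636), 0, 0, 0, np.float64(16.0), np.float64(-0.00109), np.float64(0.02636), 0, 0, 0, np.float64(16.0)]
```

>>> jog_arm(plan=[0.0025, 0.0039, 0, 0, 0, 2.8, 0.0048, 0.008, 0, 0, 0, 5.6, 0.0068, 0.0121, 0, 0, 0, 8.4, 0.0087, 0.0163, 0, 0, 0, 11.2, 0.0104, 0.0207, 0, 0, 0, 14, 0.0118, 0.0251, 0, 0, 0, 16.8, 0.013, 0.0295, 0, 0, 0, 19.6, 0.0141, 0.034, 0, 0, 0, 22.4, 0.0148, 0.0386, 0, 0, 0, 25.2, 0.0154, 0.0432, 0, 0, 0, 28, 0.0154, 0.0432, 0, 0, 0, 28, 0.0154, 0.0432, 0, 0, 0, 28, 0.0154, 0.0432, 0, 0, 0, 28])

```text
clock: 5.0
eef_pos: [658.7, -1.4, 42.4]
eef_rot: [3.141, -0.001, 3.042]
wrist_force: [-5.5, 1.3, 1.9]
finger_gap: 13.7
finger_force: 15.0
```

>>> jog_arm(plan=[-0.0003, 0, 0, 0, 0, 0, -0.0003, 0, 0, 0, 0, 0, -0.0003, 0, 0, 0, 0, 0])

```text
clock: 5.3
eef_pos: [658.7, -1.4, 42.4]
eef_rot: [-3.142, 0.0, 3.043]
wrist_force: [-3.2, 1.1, 1.7]
finger_gap: 13.6
finger_force: 15.0
```

>>> jog_arm(plan=[-0.0004, 0, 0, 0, 0, 0, -0.0004, 0, 0, 0, 0, 0, -0.0004, 0, 0, 0, 0, 0])

```text
clock: 5.6
eef_pos: [658.6, -1.4, 42.5]
eef_rot: [-3.142, 0.001, 3.043]
wrist_force: [1.9, 0.0, -0.5]
finger_gap: 13.8
finger_force: 15.0
```

```bash
python3 - <<'E'
from h import *
a=np.array([643.6,-44.5]);b=np.array([658.3,-1.3]);m=(a+b)/2;d=b-a;L=np.linalg.norm(d);n=np.array([-d[1],d[0]])/L
print(m+n*np.sqrt(95**2-L*L/4))
E
```

```text
[563.64658039   6.80741362]
```

```bash
sed -i 's/^PV=.*/PV=np.array([563.75,6.95]);RR=95.;A0=-4.99/; s/print(str(.*/print(*[tuple(float(round(x,4)) for x in (q[0],q[1],q[5])) for q in r])/' h.py
python3 -c "
from h import *
flat(arc(0,16,16));flat(arc(16,22,12))"
```

```text
(0.0001, 0.0016, 1.0) (0.0002, 0.0033, 2.0) (0.0003, 0.005, 3.0) (0.0004, 0.0066, 4.0) (0.0004, 0.0083, 5.0) (0.0004, 0.0099, 6.0) (0.0003, 0.0116, 7.0) (0.0002, 0.0132, 8.0) (0.0001, 0.0149, 9.0) (-0.0, 0.0166, 10.0) (-0.0002, 0.0182, 11.0) (-0.0004, 0.0199, 12.0) (-0.0006, 0.0215, 13.0) (-0.0008, 0.0231, 14.0) (-0.0011, 0.0248, 15.0) (-0.0014, 0.0264, 16.0)
(-0.0002, 0.0008, 0.5) (-0.0003, 0.0016, 1.0) (-0.0005, 0.0024, 1.5) (-0.0007, 0.0032, 2.0) (-0.0009, 0.004, 2.5) (-0.0011, 0.0049, 3.0) (-0.0013, 0.0057, 3.5) (-0.0015, 0.0065, 4.0) (-0.0017, 0.0073, 4.5) (-0.0019, 0.0081, 5.0) (-0.0022, 0.0088, 5.5) (-0.0024, 0.0096, 6.0)
```

>>> jog_arm(plan=[0.0001, 0.0016, 0, 0, 0, 1, 0.0002, 0.0033, 0, 0, 0, 2, 0.0003, 0.005, 0, 0, 0, 3, 0.0004, 0.0066, 0, 0, 0, 4, 0.0004, 0.0083, 0, 0, 0, 5, 0.0004, 0.0099, 0, 0, 0, 6, 0.0003, 0.0116, 0, 0, 0, 7, 0.0003, 0.0132, 0, 0, 0, 8, 0.0003, 0.0132, 0, 0, 0, 8])

```text
clock: 6.5
eef_pos: [658.8, 12.3, 42.5]
eef_rot: [3.141, 0.001, -3.099]
wrist_force: [5.1, 1.1, -0.5]
finger_gap: 13.3
finger_force: 15.0
```

>>> jog_arm(plan=[0.0005, 0.0017, 0, 0, 0, 1, 0.0005, 0.0033, 0, 0, 0, 2, 0.0004, 0.005, 0, 0, 0, 3, 0.0002, 0.0066, 0, 0, 0, 4, 0, 0.0083, 0, 0, 0, 5, -0.0003, 0.0099, 0, 0, 0, 6, -0.0006, 0.0115, 0, 0, 0, 7, -0.0009, 0.0132, 0, 0, 0, 8, -0.0009, 0.0132, 0, 0, 0, 8])

```text
clock: 7.4
eef_pos: [657.4, 25.4, 42.4]
eef_rot: [3.141, -0.001, -2.959]
wrist_force: [-4.7, -1.4, 3.9]
finger_gap: 13.5
finger_force: 15.0
```

>>> jog_arm(plan=[-0.0006, 0.0007, 0, 0, 0, 0.5, -0.0008, 0.0015, 0, 0, 0, 1, -0.001, 0.0023, 0, 0, 0, 1.5, -0.0012, 0.0032, 0, 0, 0, 2, -0.0014, 0.004, 0, 0, 0, 2.5, -0.0016, 0.0048, 0, 0, 0, 3, -0.0018, 0.0056, 0, 0, 0, 3.5, -0.002, 0.0064, 0, 0, 0, 4, -0.0022, 0.0072, 0, 0, 0, 4.5, -0.0024, 0.008, 0, 0, 0, 5, -0.0026, 0.0088, 0, 0, 0, 5.5, -0.0028, 0.0096, 0, 0, 0, 6, -0.0028, 0.0096, 0, 0, 0, 6])

```text
clock: 8.7
eef_pos: [654.9, 34.9, 42.5]
eef_rot: [3.142, 0.0, -2.855]
wrist_force: [2.9, 0.5, 1.5]
finger_gap: 13.7
finger_force: 15.0
```

```bash
python3 - <<'E'
from h import *
s=manip.read_state();print(s['eef_pos'],s['wrist_force'],s['moment'])
p,d=camera('scene');q,d=camera('top')
a=cv2.resize(p[200:290,230:350,::-1],(533,400),interpolation=cv2.INTER_CUBIC)
b=cv2.resize(q[200:300,290:357,::-1],(267,400),interpolation=cv2.INTER_CUBIC);cv2.imwrite('pics/g2.png',np.hstack([a,b]))
E
```

```text
[654.89857194  34.89028468  42.50106718] [2.93500434 0.48919845 1.47687645] [ 0.13557951 -0.51230773 -0.02128835]
```

View pics/g2.png

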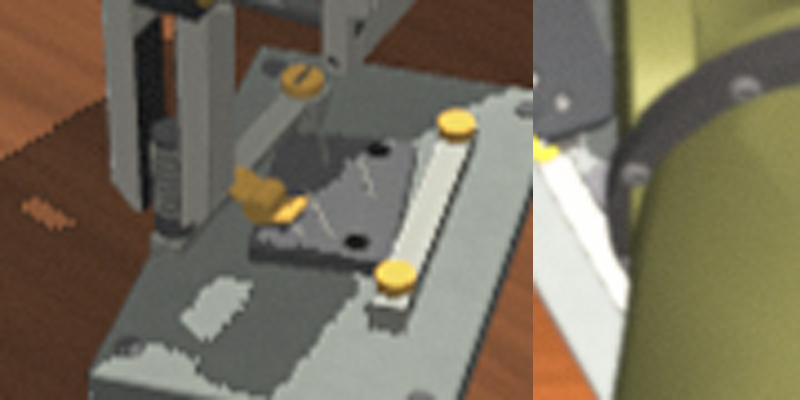

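Scene half: the leaf (about (262,195)) has ridden onto the plate, the post is held at about (168,180), and the plate is still slightly askew of the fence. Next come small steps with force checks.

>>> jog_arm(plan=[0, 0.0008, 0, 0, 0, 0.5, -0.0003, 0.0016, 0, 0, 0, 1, -0.0005, 0.0024, 0, 0, 0, 1.5, -0.0008, 0.0032, 0, 0, 0, 2, -0.0011, 0.004, 0, 0, 0, 2.5, -0.0014, 0.0048, 0, 0, 0, 3, -0.0014, 0.0048, 0, 0, 0, 3])

```text
clock: 9.5
eef_pos: [653.4, 39.6, 42.4]
eef_rot: [3.142, -0.0, -2.803]
wrist_force: [0.2, 0.4, 3.6]
finger_gap: 13.9
finger_force: 15.0
```

>>> jog_arm(plan=[-0.0003, 0.0008, 0, 0, 0, 0.5, -0.0006, 0.0016, 0, 0, 0, 1, -0.0006, 0.0016, 0, 0, 0, 1])

```text
clock: 9.8
eef_pos: [652.8, 41.2, 42.4]
eef_rot: [3.142, -0.0, -2.786]
wrist_force: [0.8, 0.2, 3.9]
finger_gap: 13.9
finger_force: 15.0
```

>>> jog_arm(plan=[-0.0002, 0.0004, 0, 0, 0, 0.25, -0.0003, 0.0008, 0, 0, 0, 0.5, -0.0003, 0.0008, 0, 0, 0, 0.5])

```text
clock: 10.1
eef_pos: [652.5, 42.0, 42.4]
eef_rot: [3.142, -0.0, -2.777]
wrist_force: [-0.7, -0.5, 3.1]
finger_gap: 13.7
finger_force: 15.0
```

>>> jog_arm(plan=[-0.0002, 0.0004, 0, 0, 0, 0.25, -0.0003, 0.0008, 0, 0, 0, 0.5, -0.0003, 0.0008, 0, 0, 0, 0.5])

```text
clock: 10.4
eef_pos: [652.2, 42.7, 42.4]
eef_rot: [3.142, -0.0, -2.768]
wrist_force: [-0.6, -1.1, 3.5]
finger_gap: 13.6
finger_force: 15.0
```

>>> jog_arm(plan=[-0.0002, 0.0004, 0, 0, 0, 0.25, -0.0003, 0.0008, 0, 0, 0, 0.5, -0.0003, 0.0008, 0, 0, 0, 0.5])

```text
clock: 10.7
eef_pos: [651.9, 43.6, 42.4]
eef_rot: [3.142, -0.0, -2.76]
wrist_force: [-0.7, -1.2, 3.9]
finger_gap: 13.5
finger_force: 15.0
```

>>> jog_arm(plan=[-0.0002, 0.0004, 0, 0, 0, 0.25, -0.0003, 0.0008, 0, 0, 0, 0.5, -0.0003, 0.0008, 0, 0, 0, 0.5])

```text
clock: 11.0
eef_pos: [651.6, 44.3, 42.4]
eef_rot: [-3.142, -0.0, -2.751]
wrist_force: [-0.7, -2.2, 3.7]
finger_gap: 13.6
finger_force: 15.0
```

>>> jog_arm(plan=[-0.0001, 0.0003, 0, 0, 0, 0.15, -0.0002, 0.0005, 0, 0, 0, 0.3, -0.0002, 0.0005, 0, 0, 0, 0.3])

```text
clock: 11.3
eef_pos: [651.4, 44.7, 42.4]
eef_rot: [-3.142, -0.0, -2.746]
wrist_force: [-1.0, -2.9, 4.0]
finger_gap: 13.6
finger_force: 15.0
```

>>> jog_arm(plan=[-0.0001, 0.0003, 0, 0, 0, 0.15, -0.0002, 0.0005, 0, 0, 0, 0.3, -0.0002, 0.0005, 0, 0, 0, 0.3])

```text
clock: 11.6
eef_pos: [651.3, 45.2, 42.5]
eef_rot: [-3.141, -0.0, -2.741]
wrist_force: [-1.7, -3.0, 2.8]
finger_gap: 13.6
finger_force: 15.0
```

>>> jog_arm(plan=[-0.0001, 0.0003, 0, 0, 0, 0.15, -0.0002, 0.0005, 0, 0, 0, 0.3, -0.0002, 0.0005, 0, 0, 0, 0.3])

```text
clock: 11.9
eef_pos: [651.0, 45.8, 42.4]
eef_rot: [3.142, -0.0, -2.735]
wrist_force: [-1.8, -3.6, 4.1]
finger_gap: 13.2
finger_force: 15.0
```

>>> jog_arm(plan=[-0.0001, 0.0003, 0, 0, 0, 0.15, -0.0002, 0.0005, 0, 0, 0, 0.3, -0.0002, 0.0005, 0, 0, 0, 0.3])

```text
clock: 12.2
eef_pos: [650.8, 46.3, 42.4]
eef_rot: [3.142, -0.0, -2.73]
wrist_force: [-2.3, -4.1, 4.5]
finger_gap: 13.5
finger_force: 15.0
```

>>> jog_arm(plan=[-0.0003, 0.0002, 0, 0, 0, 0.15, -0.0005, 0.0004, 0, 0, 0, 0.3, -0.0005, 0.0004, 0, 0, 0, 0.3])

```text
clock: 12.5
eef_pos: [650.5, 46.8, 42.5]
eef_rot: [-3.142, 0.0, -2.725]
wrist_force: [0.4, -3.3, 3.0]
finger_gap: 13.4
finger_force: 15.0
```

```bash
python3 - <<'E'
from h import *
p,d=camera('scene')
cv2.imwrite('pics/g3.png',cv2.resize(p[200:290,230:350,::-1],(800,600),interpolation=cv2.INTER_CUBIC))
E
```

```text
(no output)
```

View pics/g3.png

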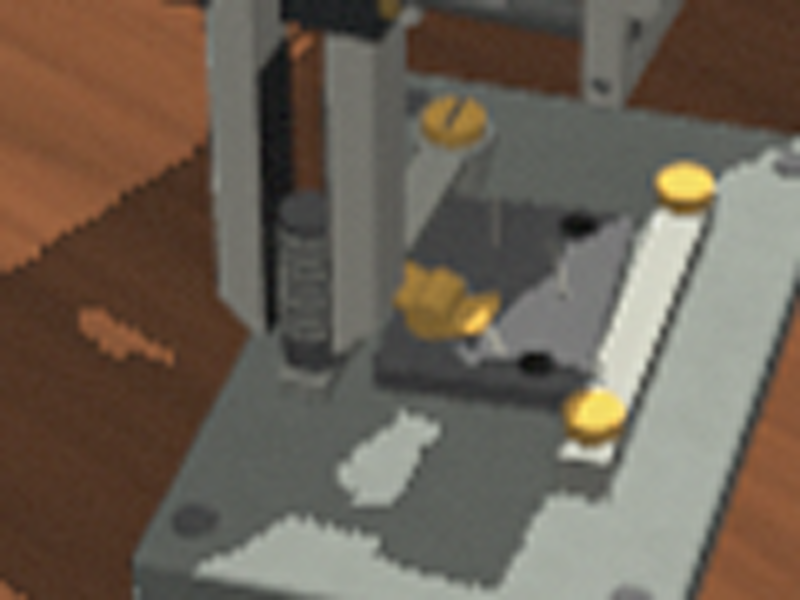

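The plate (edge from about (625,225) to (590,375)) is nearly at the fence, with a sliver of gap left. The force is still only plate drag, so I keep stepping.

>>> jog_arm(plan=[-0.0001, 0.0002, 0, 0, 0, 0.15, -0.0002, 0.0005, 0, 0, 0, 0.3, -0.0002, 0.0005, 0, 0, 0, 0.3])

```text
clock: 12.85
eef_pos: [650.3, 47.3, 42.5]
eef_rot: [-3.142, 0.0, -2.72]
wrist_force: [1.3, -3.4, 3.5]
finger_gap: 14.0
finger_force: 15.0
```

>>> jog_arm(plan=[-0.0001, 0.0002, 0, 0, 0, 0.15, -0.0002, 0.0005, 0, 0, 0, 0.3, -0.0002, 0.0005, 0, 0, 0, 0.3])

```text
clock: 13.15
eef_pos: [650.0, 47.8, 42.5]
eef_rot: [-3.142, 0.0, -2.714]
wrist_force: [0.8, -2.6, 2.8]
finger_gap: 13.5
finger_force: 15.0
```

>>> jog_arm(plan=[-0.0001, 0.0002, 0, 0, 0, 0.15, -0.0002, 0.0005, 0, 0, 0, 0.3, -0.0002, 0.0005, 0, 0, 0, 0.3])

```text
clock: 13.45
eef_pos: [649.8, 48.3, 42.5]
eef_rot: [-3.142, 0.0, -2.709]
wrist_force: [1.5, -2.6, 2.2]
finger_gap: 13.8
finger_force: 15.0
```

>>> jog_arm(plan=[-0.0001, 0.0002, 0, 0, 0, 0.15, -0.0002, 0.0005, 0, 0, 0, 0.3, -0.0002, 0.0005, 0, 0, 0, 0.3])

```text
clock: 13.75
eef_pos: [649.6, 48.8, 42.5]
eef_rot: [3.142, -0.0, -2.704]
wrist_force: [1.8, -3.5, 2.6]
finger_gap: 13.7
finger_force: 15.0
```

>>> jog_arm(plan=[-0.0001, 0.0002, 0, 0, 0, 0.15, -0.0002, 0.0005, 0, 0, 0, 0.3, -0.0002, 0.0005, 0, 0, 0, 0.3])

```text
clock: 14.05
eef_pos: [649.4, 49.2, 42.5]
eef_rot: [-3.142, -0.0, -2.699]
wrist_force: [0.7, -3.0, 3.2]
finger_gap: 13.6
finger_force: 15.0
```

>>> jog_arm(plan=[-0.0001, 0.0002, 0, 0, 0, 0.15, -0.0002, 0.0005, 0, 0, 0, 0.3, -0.0002, 0.0005, 0, 0, 0, 0.3])

```text
clock: 14.35
eef_pos: [649.1, 49.7, 42.4]
eef_rot: [-3.142, -0.0, -2.693]
wrist_force: [0.6, -2.8, 2.7]
finger_gap: 13.3
finger_force: 15.0
```

>>> jog_arm(plan=[-0.0001, 0.0002, 0, 0, 0, 0.15, -0.0002, 0.0005, 0, 0, 0, 0.3, -0.0002, 0.0005, 0, 0, 0, 0.3])

```text
clock: 14.65
eef_pos: [648.9, 50.2, 42.4]
eef_rot: [3.142, -0.0, -2.688]
wrist_force: [0.3, -4.0, 3.4]
finger_gap: 13.6
finger_force: 15.0
```

>>> jog_arm(plan=[-0.0001, 0.0002, 0, 0, 0, 0.15, -0.0002, 0.0005, 0, 0, 0, 0.3, -0.0002, 0.0005, 0, 0, 0, 0.3])

```text
clock: 14.95
eef_pos: [648.7, 50.7, 42.4]
eef_rot: [-3.142, -0.0, -2.683]
wrist_force: [-1.3, -4.8, 2.5]
finger_gap: 13.5
finger_force: 15.0
```

>>> jog_arm(plan=[-0.0002, 0.0002, 0, 0, 0, 0.15, -0.0004, 0.0004, 0, 0, 0, 0.3, -0.0004, 0.0004, 0, 0, 0, 0.3])

```text
clock: 15.25
eef_pos: [648.5, 51.0, 42.4]
eef_rot: [-3.141, 0.0, -2.678]
wrist_force: [0.0, -4.2, 3.0]
finger_gap: 13.6
finger_force: 15.0
```

>>> jog_arm(plan=[-0.0001, 0.0002, 0, 0, 0, 0.15, -0.0002, 0.0005, 0, 0, 0, 0.3, -0.0002, 0.0005, 0, 0, 0, 0.3])

```text
clock: 15.55
eef_pos: [648.4, 51.2, 42.5]
eef_rot: [-3.141, 0.0, -2.673]
wrist_force: [0.9, -7.8, 3.0]
finger_gap: 13.9
finger_force: 15.0
```

>>> jog_arm(plan=[0, 0.0001, 0, 0, 0, 0, 0, 0.0001, 0, 0, 0, 0, 0, 0.0001, 0, 0, 0, 0])

```text
clock: 15.85
eef_pos: [648.4, 51.2, 42.4]
eef_rot: [-3.141, 0.0, -2.673]
wrist_force: [1.5, -7.2, 1.5]
finger_gap: 13.5
finger_force: 15.0
```

```bash
python3 - <<'E'
from h import *
t=np.array([-.463,.886]);F=[]
for i in range(4):
    p,d=camera('scene');s=manip.read_state();F.append(s['wrist_force'][:2]@t)
print(np.round(F,2),s['wrist_force'],s['eef_pos'],s['clock'])
cv2.imwrite('pics/g4.png',cv2.resize(p[205:280,250:350,::-1],(800,600),interpolation=cv2.INTER_CUBIC))
E
```

```text
[-7.09 -6.88 -7.39 -7.37] [ 0.91908849 -7.83507324  3.29502185] [648.36210811  51.2382976   42.41394914] 16.05
```

View pics/g4.png

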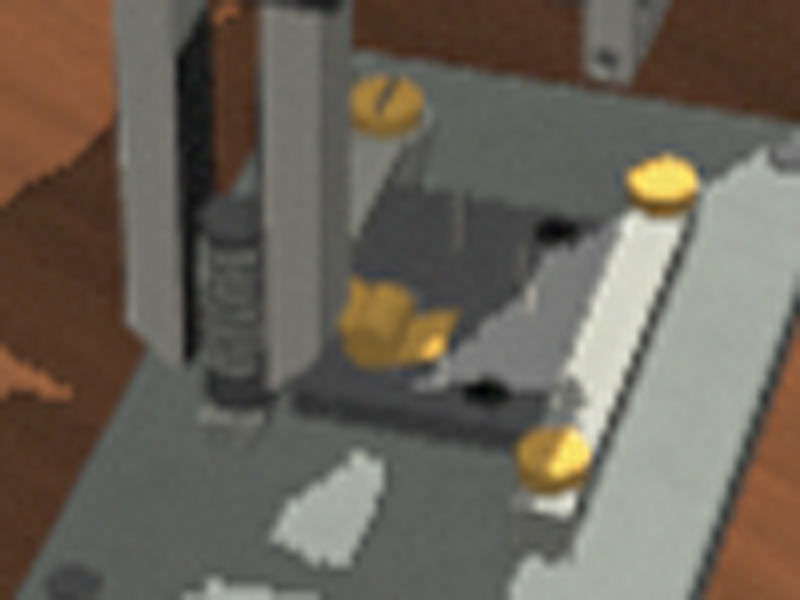

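The plate now lies flush along the whole fence edge (about (625,215) to (560,420)) and the post force is about 7.2 N. I add a touch more and hold.

>>> jog_arm(plan=[-0.0001, 0.0001, 0, 0, 0, 0, -0.0001, 0.0001, 0, 0, 0, 0, -0.0001, 0.0001, 0, 0, 0, 0, -0.0001, 0.0001, 0, 0, 0, 0, -0.0001, 0.0001, 0, 0, 0, 0, -0.0001, 0.0001, 0, 0, 0, 0, -0.0001, 0.0001, 0, 0, 0, 0, -0.0001, 0.0001, 0, 0, 0, 0])

```text
clock: 16.85
eef_pos: [648.4, 51.3, 42.4]
eef_rot: [-3.141, 0.0, -2.673]
wrist_force: [1.7, -7.4, 2.5]
finger_gap: 13.8
finger_force: 15.0
```

```bash
python3 - <<'E'
from h import *
t=np.array([-.463,.886]);F=[]
for i in range(3):
    camera('scene');s=manip.read_state();F.append(s['wrist_force'][:2]@t)
print(np.round(F,2),s['wrist_force'],s['eef_pos'],s['clock'])
E
```

```text
[-6.88 -7.75 -8.15] [ 1.80156263 -8.2522032   2.00090908] [648.37203904  51.25457443  42.47019839] 17.0
```

>>> jog_arm(plan=[0, 0.0001, 0, 0, 0, 0, 0, 0.0001, 0, 0, 0, 0, 0, 0.0001, 0, 0, 0, 0, 0, 0.0001, 0, 0, 0, 0, 0, 0.0001, 0, 0, 0, 0, 0, 0.0001, 0, 0, 0, 0, 0, 0.0001, 0, 0, 0, 0, 0, 0.0001, 0, 0, 0, 0, 0, 0.0001, 0, 0, 0, 0, 0, 0.0001, 0, 0, 0, 0, 0, 0.0001, 0, 0, 0, 0, 0, 0.0001, 0, 0, 0, 0, 0, 0.0001, 0, 0, 0, 0, 0, 0.0001, 0, 0, 0, 0])

```text
clock: 18.4
eef_pos: [648.3, 51.3, 42.4]
eef_rot: [-3.141, 0.0, -2.673]
wrist_force: [0.6, -8.6, 2.1]
finger_gap: 13.5
finger_force: 15.0
```

```bash
python3 - <<'E'
from h import *
t=np.array([-.463,.886]);F=[]
for i in range(4):
    camera('scene');s=manip.read_state();F.append(s['wrist_force'][:2]@t)
print(np.round(F,2),s['wrist_force'],s['eef_pos'],s['clock'])
global_=0
import h; h.PV=np.array([563.9,7.0]);h.RR=95.;h.A0=27.65
flat(arc(0,-12,12));flat(arc(-12,-30,12));flat(arc(-30,-60,12))
E
```

```text
[-8.18 -8.77 -7.52 -8.25] [ 1.40220809 -8.57475981  2.6927927 ] [648.35288992  51.30226603  42.44698763] 18.6
(0.0008, -0.0015, -1.0) (0.0015, -0.003, -2.0) (0.0022, -0.0045, -3.0) (0.0029, -0.006, -4.0) (0.0035, -0.0075, -5.0) (0.0042, -0.009, -6.0) (0.0048, -0.0106, -7.0) (0.0053, -0.0121, -8.0) (0.0059, -0.0137, -9.0) (0.0064, -0.0153, -10.0) (0.0069, -0.0169, -11.0) (0.0073, -0.0185, -12.0)
(0.0006, -0.0024, -1.5) (0.0012, -0.0048, -3.0) (0.0017, -0.0073, -4.5) (0.0022, -0.0097, -6.0) (0.0026, -0.0122, -7.5) (0.0029, -0.0146, -9.0) (0.0031, -0.0171, -10.5) (0.0033, -0.0196, -12.0) (0.0035, -0.0221, -13.5) (0.0035, -0.0246, -15.0) (0.0035, -0.027, -16.5) (0.0034, -0.0295, -18.0)
(-0.0003, -0.0041, -2.5) (-0.0007, -0.0083, -5.0) (-0.0013, -0.0124, -7.5) (-0.0021, -0.0164, -10.0) (-0.0031, -0.0204, -12.5) (-0.0042, -0.0244, -15.0) (-0.0056, -0.0284, -17.5) (-0.0071, -0.0322, -20.0) (-0.0087, -0.036, -22.5) (-0.0105, -0.0398, -25.0) (-0.0125, -0.0434, -27.5) (-0.0147, -0.0469, -30.0)
```

Held about 8.2 N for 1.7 s (7 to 8 N for 3 s overall). Swinging clear gently.

>>> jog_arm(plan=[0.0004, -0.0008, 0, 0, 0, -0.5, 0.0008, -0.0015, 0, 0, 0, -1, 0.0011, -0.0023, 0, 0, 0, -1.5, 0.0015, -0.003, 0, 0, 0, -2, 0.0022, -0.0045, 0, 0, 0, -3, 0.0029, -0.006, 0, 0, 0, -4, 0.0035, -0.0075, 0, 0, 0, -5, 0.0042, -0.009, 0, 0, 0, -6, 0.0048, -0.0106, 0, 0, 0, -7, 0.0053, -0.0121, 0, 0, 0, -8, 0.0059, -0.0137, 0, 0, 0, -9, 0.0064, -0.0153, 0, 0, 0, -10, 0.0069, -0.0169, 0, 0, 0, -11, 0.0073, -0.0185, 0, 0, 0, -12, 0.0073, -0.0185, 0, 0, 0, -12])

```text
clock: 20.1
eef_pos: [655.5, 33.1, 42.4]
eef_rot: [-3.141, 0.0, -2.883]
wrist_force: [-2.0, -0.8, 4.8]
finger_gap: 13.6
finger_force: 15.0
```

>>> jog_arm(plan=[0.0004, -0.0024, 0, 0, 0, -1.5, 0.001, -0.0048, 0, 0, 0, -3, 0.0015, -0.0073, 0, 0, 0, -4.5, 0.002, -0.0097, 0, 0, 0, -6, 0.0024, -0.0122, 0, 0, 0, -7.5, 0.0027, -0.0146, 0, 0, 0, -9, 0.0029, -0.0171, 0, 0, 0, -10.5, 0.0031, -0.0196, 0, 0, 0, -12, 0.0033, -0.0221, 0, 0, 0, -13.5, 0.0033, -0.0246, 0, 0, 0, -15, 0.0033, -0.027, 0, 0, 0, -16.5, 0.0032, -0.0295, 0, 0, 0, -18, 0.0032, -0.0295, 0, 0, 0, -18])

```text
clock: 21.4
eef_pos: [658.8, 3.4, 42.5]
eef_rot: [-3.141, 0.001, 3.085]
wrist_force: [5.5, -0.6, 0.7]
finger_gap: 13.8
finger_force: 15.0
```

>>> jog_arm(plan=[0.0003, -0.0041, 0, 0, 0, -2.5, -0.0001, -0.0083, 0, 0, 0, -5, -0.0007, -0.0124, 0, 0, 0, -7.5, -0.0015, -0.0164, 0, 0, 0, -10, -0.0025, -0.0204, 0, 0, 0, -12.5, -0.0036, -0.0244, 0, 0, 0, -15, -0.005, -0.0284, 0, 0, 0, -17.5, -0.0065, -0.0322, 0, 0, 0, -20, -0.0081, -0.036, 0, 0, 0, -22.5, -0.0099, -0.0398, 0, 0, 0, -25, -0.0119, -0.0434, 0, 0, 0, -27.5, -0.0141, -0.0469, 0, 0, 0, -30, -0.0141, -0.0469, 0, 0, 0, -30])

```text
clock: 22.7
eef_pos: [644.1, -43.6, 42.5]
eef_rot: [-3.141, -0.0, 2.561]
wrist_force: [1.4, -0.9, 2.4]
finger_gap: 13.8
finger_force: 15.0
```

Back at about -60°. Opening moderately, then lifting straight up.

>>> jog_arm(plan=[0, 0, 0, 0, 0, 0, 0, 0, 0, 0, 0, 0, 0, 0, 0, 0, 0, 0, 0, 0, 0, 0, 0, 0, 0, 0, 0, 0, 0, 0, 0, 0, 0, 0, 0, 0, 0, 0, 0, 0, 0, 0], claw=0.05)

```text
clock: 23.4
eef_pos: [644.5, -43.0, 42.4]
eef_rot: [3.142, -0.0, 2.563]
wrist_force: [0.2, 0.3, -0.1]
finger_gap: 50.0
finger_force: 0.0
```

>>> jog_arm(plan=[0, 0, 0.01, 0, 0, 0, 0, 0, 0.03, 0, 0, 0, 0, 0, 0.06, 0, 0, 0, 0, 0, 0.1, 0, 0, 0, 0, 0, 0.14, 0, 0, 0, 0, 0, 0.16, 0, 0, 0, -0.05, -0.05, 0.16, 0, 0, 0, -0.09, -0.09, 0.16, 0, 0, 0, -0.12, -0.13, 0.16, 0, 0, 0, -0.14, -0.18, 0.16, 0, 0, 0, -0.15, -0.23, 0.16, 0, 0, 0, -0.15, -0.27, 0.16, 0, 0, 0, -0.15, -0.3, 0.16, 0, 0, 0, -0.15, -0.3, 0.16, 0, 0, 0, -0.15, -0.3, 0.16, 0, 0, 0])

```text
clock: 24.9
eef_pos: [494.1, -343.5, 202.7]
eef_rot: [3.141, -0.0, 2.562]
wrist_force: [-0.3, 0.0, -0.8]
finger_gap: 49.8
finger_force: 0.0
```

```bash
python3 - <<'E'
from h import *
p,d=camera('top');q,d=camera('scene')
a=cv2.resize(p[170:335,250:410,::-1],(388,400),interpolation=cv2.INTER_CUBIC);b=cv2.resize(q[195:305,225:338,::-1],(411,400),interpolation=cv2.INTER_CUBIC)
cv2.imwrite('pics/end.png',np.hstack([a,b]));s=manip.read_state();print(s['eef_pos'],s['clock'])
E
```

```text
[ 494.72589403 -342.01146709  202.90259759] 25.0
```

View pics/end.png

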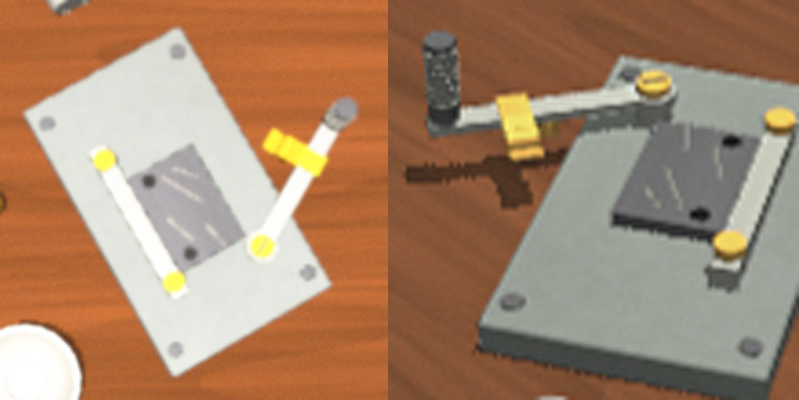

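The plate lies flush along the fence (top half, edge about (130,180) to (178,270)). The clip is swung off about 60° and the other things in view are unmoved.

```bash
python3 -c "
from h import *
print(manip.sign_off())"
```

```text
the job is handed in; nothing more can be done
None
```

The sole plate is squared against the fence: I pressed it home with the clip at about 8 N on the post for about 1.7 s, swung the clip clear about 60°, and handed the job in at about 25 s. I did not measure the fence force; with the lever doubling, it should have stayed near 16 N.

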